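Push the proud nest post home and confirm

ROBOT

A 6-joint arm with a two-finger parallel gripper is mounted at the origin on a cart in front of the work surface, level with it; the furniture and walls round the work are solid. World frame = base frame: x ahead of the robot, y to its left, z up, the work surface at z = 0. Lengths are in m, angles in rad, forces in N, time in s.
With the tool pointing down it reaches from about 0.425 to 0.95 m from the base axis. Payload 3.5 kg.
Tool frame: the origin (TCP) lies midway between the tips of the shut fingers; the grasp point (between the pads) lies behind it (robot.tcp_to_grasp is the z of the grasp point in the tool frame, in m); z points along the fingers, y is the direction in which the jaws open and shut (so a half turn about z gives the same grasp; the last joint's range is limited). The gripper opens to 85 mm and grips with 20 to 120 N. Pads are 22 mm wide; open, the fingers measure 114 mm over their backs; the gripper's body (76 mm by 85 mm) begins 54 mm behind the grasp point. The pads swing forward as they close: fully open they stand 13 mm farther back than shut.
Start: joints at [-1.461, 0.286, 1.577, -0, 1.279, -0.15], TCP at [0.173, -0.652, 0.231] pointing down, gripper open.
Joint ranges: [-2.77, 2.77], [-0.9, 2.22], [0.21, 2.48], [-1.53, 4.67], [0.24, 2.81], [-2.84, 2.84]. Speed limits (rad/s): [2.79, 2.79, 3.14, 3.14, 3.14, 3.14].

INTERFACE

Orientations are given as [roll, pitch, yaw] about the fixed x, y, z axes, in that order (R = Rz(yaw) Ry(pitch) Rx(roll)).
In Python, from cell import robot, read_camera, get_calibration, job gives the robot as it stands.
- The arm moves only by the tool drive_tool, never from a script. Its arguments are lists of equal length, an entry for each row: "linear": the shift along the tool's x, y, z in cm, a list of three; "yaw": the turn about the tool's z in rad. A call has 1 to 20 rows; each row shifts and turns the commanded pose from where the row before left it, along the tool's axes as they then stand; what a row does not reach is not made up. A row lasts 1/8 s, in which the tool goes at most 62.5 mm and 10.7 degrees, less where a joint would pass 70% of its speed; a pose out of reach is approached as far as the arm can. A call with a gripper value outside its range is refused whole. "grip" is the finger opening in cm, from 0 to 8.54, set as the call begins (left out, the last holds). The fingers move at their own pace and stop on an object; "newtons" is the grip in N (left out, the last holds). Time passes only in rows, so rows that do not move let the fingers close. It gives the time, the measured TCP pose, the force and the opening at its end, in the units of the state.
- robot.get_state(): the state, without advancing time (a new reading comes with each control period).
- read_camera(name): name is "scene" or "top" or "wrist"; returns the picture (480x640x3 uint8, red, green, blue); there is no depth.
- get_calibration(name): a dict with "mtx" (3x3 intrinsics, pixels), "pose" (4x4, takes a point from camera to world coordinates); the wrist camera has in their place "T_tool_cam" (4x4, takes a point from camera to tool coordinates, whose origin is the TCP and whose axes are the flange's). Camera axes: x right, y down, z forward; pixel columns grow to the right and rows downward; lengths in m; the calibration is good to about 2 mm. A picture is of the moment at which its call begins: read the wrist's pose just before it. get_calibration takes no time and is no camera call.
- job.sign_off(): hands the job in, once; it reports no verdict.
The state is a dict: "t": time; "joint_pos": joint angles; "dq": joint speeds; "tau": joint torques, N m; "tcp_pos": TCP position; "orientation": TCP orientation; "ft_force": force on the tool from outside, world axes, zero at the start; "moment": the same for the moment, N m; "opening": finger opening in m.
Only numpy, scipy, OpenCV 4.12 (cv2) and the standard library are available. Lean on these libraries where they do the work, as an engineer would, in place of code of your own. Each camera call takes 0.05 s, during which the arm holds its last target. There are 200 camera calls.

TASK

One post of the orange-topped nest has crept up so that its blue band shows: push it gently straight down with the fingertips until it is fully home, level with the other three. Then gently press the green button on the grey box all the way down for a moment to confirm the nest is ready, let it spring back and withdraw. Do not grip or pull anything, and leave the other posts, the red button, the tin, the steel block and the marker alone.

Things in the scene. Friction and masses are not known exactly. Their poses are not given: they have to be found in the camera images.
- nest: the nest: square aluminium block with an orange top board, 130 x 130 mm, fixed to the table; origin under its centre at table height, its top face 32 mm above. Four round posts stand on it at +-36 mm along its x and y axes (which post is where varies)
- post_a_top (a point): centre of the top face of the proud post: white round post, 18 mm across, with a blue foot that shows as a blue band above the steel collar (28 mm across, 3 mm high) only because this post has crept up. Top face now 59 to 63 mm above the table; 44 mm when fully home, where it meets a rubber-buffered stop that gives about 1 mm per 4 N and springs back
- post_a (a joint): how far the proud post stands above its home position, in m: 0 is fully home, 0.015 to 0.019 at the start. It slides straight up and down, held by about 2.5 N of friction; it stays where it is left
- green_top (a point): centre of the top of the green push button's cap (28 mm across, 64 mm above the table) on the button box; round black housing 44 mm across whose rim is 52 mm above the table, 6 mm below the cap top when that is fully down. Spring-loaded, 6 mm of travel, about 4 N to hold it fully down, where it meets a rubber-buffered stop that gives about 1 mm per 4 N; it springs back when released
- green (a joint): travel of the green button, in m: 0 released, 0.006 fully down
- red_top (a point): centre of the top of the red push button's cap, same size and kind, 68 mm from the green one; which is on which side varies
- red (a joint): travel of the red button, in m: 0 released, 0.006 fully down
- button_box: grey box with a black top plate, 70 mm (its x) x 130 mm (its y), fixed to the table; origin under its centre at table height, plate 40 mm above; the buttons lie 34 mm either side of its centre along its y
- screw_tin: bystander: round white tin 64 mm across, 25 mm high, loose, just behind the nest; origin at the centre of its underside
- gauge_block: bystander: ground steel block 25 x 40 x 35 mm high, loose, just in front of the button box; origin at the centre of its underside
- marker: bystander: black and grey marker pen 135 mm long (its y axis), 16 mm high, lying loose at the table's front edge; origin under its middle
- post_b_top (a point): centre of the top face of another post of the nest, same shape, already fully home, its top 44 mm above the table
- post_b (a joint): height of that post above home, in m; 0 at the start
- post_c_top (a point): centre of the top face of another post of the nest, same shape, already fully home, its top 44 mm above the table
- post_c (a joint): height of that post above home, in m; 0 at the start
- post_d_top (a point): centre of the top face of another post of the nest, same shape, already fully home, its top 44 mm above the table
- post_d (a joint): height of that post above home, in m; 0 at the start

How it is judged:
On the way, in this order (a step that is already met when the one before it is completed fails the run):
1. the proud post is fully home (within 2 mm) (value of joint post_a below 0.002 m), for 0.2 s.
2. the green button is down (over 4 of its 6 mm) (value of joint green above 0.004 m), for 0.1 s.
At the end, for the whole second after the job is handed in: The proud post and the other three all stand within 2 mm of home, both buttons are released (under 1.5 mm), and the tin, the steel block and the marker are at rest within 10 mm of where they were (value of joint each of post_a, post_b, post_c, post_d below 0.002 m and value of joint each of green, red below 0.0015 m and distance of each of screw_tin, gauge_block, marker from where it was at the start of the episode below 0.01 m and linear speed of each of screw_tin, gauge_block, marker below 0.02 m/s); the robot touches nothing.
It fails at once if the green button is pressed while the post still stands proud (value of joint green above 0.002 m and value of joint post_a above 0.003 m).
It fails at once if the red button is pressed, or the robot pushes on it or on a post that was already home (over 1 N) (value of joint red above 0.0015 m or contact force between any of the fingers, the arm and post_b above 1 N or contact force between any of the fingers, the arm and post_c above 1 N or contact force between any of the fingers, the arm and post_d above 1 N or contact force between any of the fingers, the arm and red above 1 N).
It fails at once if a post is pulled up (value of joint post_a above 0.0215 m or value of joint any of post_b, post_c, post_d above 0.003 m).
It fails at once if the post or the green button is pushed with more than 30 N (contact force between any of the fingers, the arm and post_a above 30 N or contact force between any of the fingers, the arm and green above 30 N).
It fails at once if the tin, the steel block or the marker is moved more than 10 mm (distance of any of screw_tin, gauge_block, marker from where it was at the start of the episode above 0.01 m).
It also fails if it takes over 48 s, if anything falls off the work surface, if the arm or the gripper's body presses on something with over 40 N, if the wrist force passes 120 N, or if a joint passes its speed limit or range.

## Working session

There is one attempt and no reset: what is moved stays moved. The work goes in short steps, Python scripts to look and compute and a tool call to move; the robot and the scene stay as the last step left them, time stands still between calls to the robot, and variables do not carry over. Pictures are saved under pics/ and viewed, about 8 in all and at most 12, crops included, and the job is handed in when it is done.

Besides the shell and the picture viewer there is one more tool, called after "Call:" by a JSON object that holds its "op" and its "data". drive_tool: Moves the arm, as the interface text tells. Its arguments: {"type":"object","properties":{"linear":{"type":"array","items":{"type":"array","items":{"type":"number"}}},"yaw":{"type":"array","items":{"type":"number"}},"grip":{"type":"number"},"newtons":{"type":"number"}},"required":["linear","yaw"]}

```bash
mkdir -p pics; ls; cat > h.py <<'E'
import numpy as np, cv2
from cell import robot, read_camera, get_calibration, job
from scipy.spatial.transform import Rotation as R
def cam(n):
    c=get_calibration(n)
    if n=="wrist":
        s=robot.get_state(); T=np.eye(4); T[:3,:3]=R.from_euler('xyz',s['orientation']).as_matrix(); T[:3,3]=s['tcp_pos']
        return np.array(c['mtx']), T@np.array(c['T_tool_cam'])
    return np.array(c['mtx']), np.array(c['pose'])
def ray(K,P,u,v,z):
    d=P[:3,:3]@np.linalg.solve(K,[u,v,1.]); o=P[:3,3]; return o+d*(z-o[2])/d[2]
def proj(K,P,p):
    q=P[:3,:3].T@(np.array(p)-P[:3,3]); q=K@q; return q[:2]/q[2]
E
python3 - <<'E'
from h import *
for n in ("scene","top"):
    cv2.imwrite(f"pics/{n}0.png",read_camera(n)[...,::-1]); K,P=cam(n); print(n,K.tolist(),P.round(3).tolist())
print(robot.get_state(), get_calibration("wrist"))
E
```

```text
pics
scene [[606.0936016097327, 0.0, 320.58702375254154], [0.0, 606.0936016097327, 247.93053931312642], [0.0, 0.0, 1.0]] [[0.674, -0.338, 0.657, -0.128], [-0.739, -0.294, 0.606, -0.608], [-0.012, -0.894, -0.448, 0.54], [0.0, 0.0, 0.0, 1.0]]
top [[560.2132140735647, 0.0, 321.9111570215808], [0.0, 560.2132140735647, 245.34679587883807], [0.0, 0.0, 1.0]] [[-0.244, -0.945, 0.215, 0.323], [-0.97, 0.239, -0.051, 0.055], [-0.004, -0.221, -0.975, 0.985], [0.0, 0.0, 0.0, 1.0]]
{'t': 0.1, 'joint_pos': array([-1.46098757e+00,  2.87130318e-01,  1.57805847e+00,  1.05176443e-05,
        1.27860673e+00, -1.49977909e-01]), 'dq': array([-2.30517916e-03,  5.44657180e-04, -4.71117994e-03, -3.21577499e-04,
       -6.27658635e-05, -1.50380635e-03]), 'tau': array([ 1.44919231e-03, -4.07293189e+01, -2.93698722e+01, -8.90273463e-05,
        3.40022314e-03,  1.86582406e-05]), 'tcp_pos': array([ 0.17336842, -0.65172811,  0.23003491]), 'orientation': array([-3.13941601e+00, -3.39096860e-04,  2.59783260e-01]), 'ft_force': array([ 0.20685429,  0.10380656, -0.94689335]), 'moment': array([-0.04055466,  0.04047244, -0.02700459]), 'opening': 0.08523401167308275} {'mtx': array([[366.75431973,   0.        , 318.15631432],
       [  0.        , 366.75431973, 238.8221876 ],
       [  0.        ,   0.        ,   1.        ]]), 'T_tool_cam': array([[ 1.33242991e-03, -9.53596568e-01, -3.01084391e-01,
         7.66888292e-02],
       [ 9.99998716e-01,  1.53861310e-03, -4.47675068e-04,
        -4.46419175e-04],
       [ 8.90153798e-04, -3.01083408e-01,  9.53597393e-01,
        -1.42185934e-01],
       [ 0.00000000e+00,  0.00000000e+00,  0.00000000e+00,
         1.00000000e+00]])}
```

View pics/scene0.png

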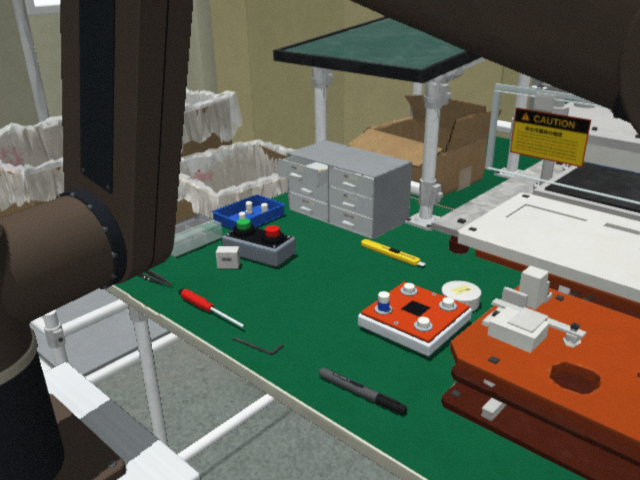

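View pics/top0.png

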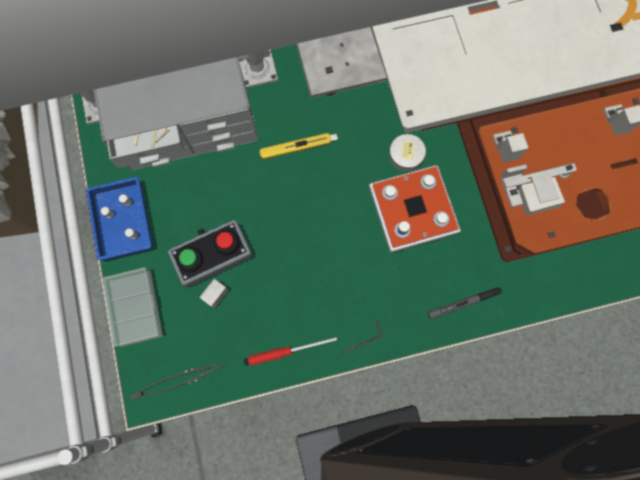

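The scene view shows the proud post with its blue band at (384,300). In the top view it is at (403,229), the green button at (188,258) and the red one at (225,240). I'll enlarge the top view to read these more closely.

```bash
python3 - <<'E'
from h import *
im=cv2.imread("pics/top0.png")
a=cv2.resize(im[155:260,365:465],None,fx=4,fy=4,interpolation=cv2.INTER_CUBIC)
b=cv2.resize(im[215:320,160:260],None,fx=4,fy=4,interpolation=cv2.INTER_CUBIC)
cv2.imwrite("pics/c1.png",np.hstack([a,b]))
K,P=cam("top")
for n,u,v,z in [("A",403,228.5,.061),("p",390,192,.044),("p",428,181,.044),("p",442,218,.044),("green",188,258,.064),("red",225,240,.064),("tin",408,151,.025),("blk",213,292,.035)]: print(n,ray(K,P,u,v,z).round(4))
E
```

```text
A [ 0.5215 -0.1342  0.061 ]
p [ 0.5945 -0.1338  0.044 ]
p [ 0.5977 -0.2043  0.044 ]
p [ 0.5267 -0.2086  0.044 ]
green [0.5602 0.2301 0.064 ]
red [0.5753 0.1634 0.064 ]
tin [ 0.6675 -0.1906  0.025 ]
blk [0.499  0.2056 0.035 ]
```

View pics/c1.png

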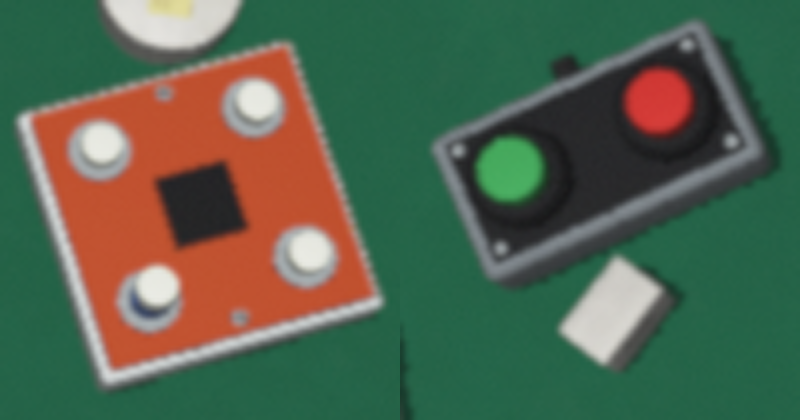

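```bash
cat >> h.py <<'E'
def delta(target):
    s=robot.get_state(); return (R.from_euler('xyz',s['orientation']).as_matrix().T@(np.array(target)-s['tcp_pos'])*100).round(2)
E
python3 - <<'E'
from h import *
K,P=cam("top")
q=[(404.0,226.5,.061),(390.,190.5,.044),(429.3,180.5,.044),(442.5,217.8,.044)]
p=np.array([ray(K,P,*x) for x in q]); print(p.round(4)); c=p[:,:2].mean(0)
z=(p[:,0]-c[0])+1j*(p[:,1]-c[1]); m=z*np.array([1,1j,-1,-1j]);print("c",c,abs(z),np.angle(m))
print("green",ray(K,P,187.2,257,.064),ray(K,P,224.2,240,.064))
print(delta([.522,-.136,.231]), robot.tcp_to_grasp)
E
```

```text
[[ 0.5245 -0.1368  0.061 ]
 [ 0.5972 -0.1345  0.044 ]
 [ 0.598  -0.2068  0.044 ]
 [ 0.5268 -0.2095  0.044 ]]
c [ 0.56163463 -0.17190676] [0.05110985 0.05162131 0.05040378 0.05126241] [2.38419447 2.38124812 2.37701856 2.39502674]
green [0.56220641 0.23105843 0.064     ] [0.57567724 0.16473326 0.064     ]
[ 4.694e+01 -4.089e+01  1.000e-02] -0.0187
```

Call:
{"op": "drive_tool", "data": {"linear": [[2.93,-2.55,0],[2.93,-2.55,0],[2.93,-2.55,0],[2.93,-2.55,0],[2.93,-2.55,0],[2.93,-2.55,0],[2.93,-2.55,0],[2.93,-2.55,0],[2.93,-2.55,0],[2.93,-2.55,0],[2.93,-2.55,0],[2.93,-2.55,0],[2.93,-2.55,0],[2.93,-2.55,0],[2.93,-2.55,0],[2.93,-2.55,0],[0,0,0],[0,0,0]], "yaw": [0,0,0,0,0,0,0,0,0,0,0,0,0,0,0,0,0,0], "grip": 0}}

```text
t: 2.35
tcp_pos: [0.5213, -0.1377, 0.2308]
orientation: [-3.141, 0.001, 0.26]
ft_force: [-0.1, -0.2, 0.6]
opening: 0.0001
```

```bash
python3 - <<'E'
from h import *
s=robot.get_state();K,P=cam("wrist");im=read_camera("wrist")[...,::-1].copy();cv2.imwrite("pics/w1.png",im)
print(s['tcp_pos'],s['orientation'],s['ft_force'],s['opening'],delta([.5245,-.1365,.1]))
for p in [[.5245,-.1368,.061],[.5972,-.1345,.044],[.598,-.2068,.044],[.5268,-.2095,.044]]: print(proj(K,P,p))
E
```

```text
[ 0.52125557 -0.13767107  0.23083394] [-3.14129019e+00  1.06294065e-03  2.60192597e-01] [-0.06927571 -0.21701694  0.58685313] 0.0001489332796274031 [ 0.37 -0.06 13.1 ]
[318.92676125 211.06447318]
[338.30108284 125.85216753]
[418.32627539 147.3644426 ]
[395.14062821 224.29443044]
```

View pics/w1.png

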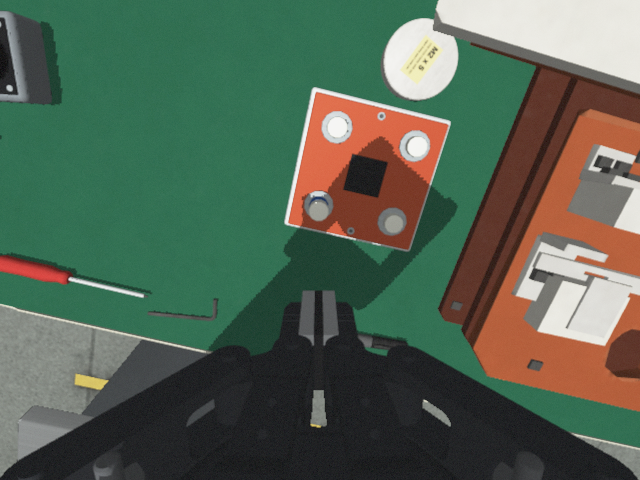

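The wrist view shows the four posts at (318,208), (338,127), (416,146) and (392,222). All are within about 3 px of the prediction, so the fit holds. Next I go over the post and descend.

Call:
{"op": "drive_tool", "data": {"linear": [[0.2,0,1.5],[0.2,0,3],[0,0,3],[0,0,3],[0,0,2.5],[0,0,1.5],[0,0,0.5],[0,0,0],[0,0,0]], "yaw": [0,0,0,0,0,0,0,0,0]}}

```text
t: 3.52
tcp_pos: [0.5264, -0.137, 0.0825]
orientation: [3.14, -0.002, 0.26]
ft_force: [-0.1, -0.3, 0.1]
opening: 0.0004
```

```bash
python3 - <<'E'
from h import *
print(delta([.525,-.1365,.044]))
a=read_camera("scene")[...,::-1][250:370,330:490]; b=read_camera("wrist")[...,::-1][180:420,200:440]
cv2.imwrite("pics/c2.png",np.hstack([cv2.resize(a,(533,400),interpolation=2),cv2.resize(b,(400,400))[:,60:320]]))
E
```

```text
[-0.13 -0.09  3.85]
```

View pics/c2.png

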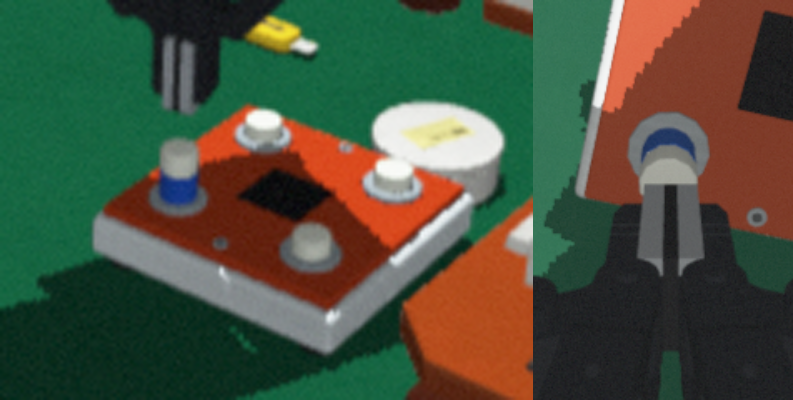

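The closed fingers hang directly above the blue-banded post, well clear of the other three. Now I press down slowly.

Call:
{"op": "drive_tool", "data": {"linear": [[-0.1,-0.08,0.8],[0,0,0.6],[0,0,0.25],[0,0,0.25],[0,0,0.25],[0,0,0.25],[0,0,0.25],[0,0,0.25],[0,0,0.25],[0,0,0.25],[0,0,0.2],[0,0,0],[0,0,0]], "yaw": [0,0,0,0,0,0,0,0,0,0,0,0,0]}}

```text
t: 5.25
tcp_pos: [0.5244, -0.1361, 0.0452]
orientation: [3.141, -0.0, 0.26]
ft_force: [-0.6, 1.0, 1.1]
opening: 0.0001
```

Call:
{"op": "drive_tool", "data": {"linear": [[0,0,0.1],[0,0,0.1],[0,0,0.05],[0,0,0],[0,0,0],[0,0,0]], "yaw": [0,0,0,0,0,0]}}

```text
t: 6.0
tcp_pos: [0.5244, -0.1361, 0.043]
orientation: [3.141, -0.0, 0.26]
ft_force: [-1.2, 0.6, 3.4]
opening: 0.0003
```

Call:
{"op": "drive_tool", "data": {"linear": [[0,0,0.1],[0,0,0],[0,0,0],[0,0,0]], "yaw": [0,0,0,0]}}

```text
t: 6.5
tcp_pos: [0.5245, -0.1361, 0.0423]
orientation: [-3.142, 0.0, 0.26]
ft_force: [-2.3, 0.0, 6.6]
opening: -0.0002
```

The force is rising at the stop, so I withdraw upward and check.

Call:
{"op": "drive_tool", "data": {"linear": [[0,0,-0.3],[0,0,-1],[0,0,-2.5],[0,0,-3],[0,0,-3],[0,0,-2.5],[0,0,-1.5],[0,0,0],[0,0,0]], "yaw": [0,0,0,0,0,0,0,0,0]}}

```text
t: 7.62
tcp_pos: [0.5237, -0.1357, 0.1785]
orientation: [-3.14, 0.002, 0.26]
ft_force: [-0.1, 0.2, 0.1]
opening: -0.0
```

```bash
python3 - <<'E'
from h import *
print(delta([.5622,.231,.18]))
a=read_camera("scene")[...,::-1][250:370,330:490]
cv2.imwrite("pics/c3.png",cv2.resize(a,(533,400),interpolation=2))
E
```

```text
[ 13.14 -34.45  -0.12]
```

View pics/c3.png

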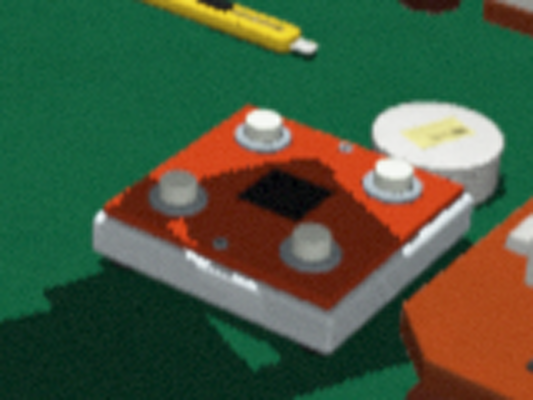

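The blue band is gone and the post at (180,188) stands level with the others. Next is the green button.

Call:
{"op": "drive_tool", "data": {"linear": [[0.94,-2.46,0],[0.94,-2.46,0],[0.94,-2.46,0],[0.94,-2.46,0],[0.94,-2.46,0],[0.94,-2.46,0],[0.94,-2.46,0],[0.94,-2.46,0],[0.94,-2.46,0],[0.94,-2.46,0],[0.94,-2.46,0],[0.94,-2.46,0],[0.94,-2.46,0],[0.94,-2.46,0],[0,0,0],[0,0,0]], "yaw": [0,0,0,0,0,0,0,0,0,0,0,0,0,0,0,0]}}

```text
t: 9.68
tcp_pos: [0.5626, 0.23, 0.1787]
orientation: [3.141, 0.002, 0.26]
ft_force: [-0.5, 0.3, 0.2]
opening: -0.0
```

```bash
python3 - <<'E'
from h import *
K,P=cam("wrist");im=read_camera("wrist")[...,::-1].copy();cv2.imwrite("pics/w2.png",im)
print(delta([.5622,.231,.064]),proj(K,P,[.5622,.231,.064]),proj(K,P,[.5757,.1647,.064]))
E
```

```text
[-1.00e-02 -1.40e-01  1.15e+01] [317.47523364 232.92943878] [409.46666004 238.26649499]
```

View pics/w2.png

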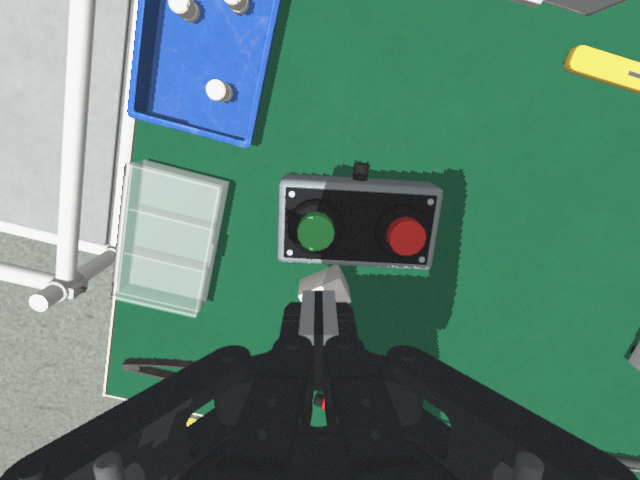

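The green cap is at (316,231), against (317,233) predicted, so the fingers are over it. I descend and press slowly.

Call:
{"op": "drive_tool", "data": {"linear": [[0,-0.15,1.5],[0,0,2.5],[0,0,2.5],[0,0,2],[0,0,1.2],[0,0,0.6],[0,0,0.5],[0,0,0.25],[0,0,0.2],[0,0,0.2],[0,0,0.2],[0,0,0.2],[0,0,0.1],[0,0,0],[0,0,0]], "yaw": [0,0,0,0,0,0,0,0,0,0,0,0,0,0,0]}}

```text
t: 11.6
tcp_pos: [0.5629, 0.2321, 0.0606]
orientation: [3.142, -0.0, 0.26]
ft_force: [-0.4, 0.1, 2.0]
opening: 0.0003
```

Call:
{"op": "drive_tool", "data": {"linear": [[0,0,0.15],[0,0,0.15],[0,0,0.1],[0,0,0],[0,0,0],[0,0,0]], "yaw": [0,0,0,0,0,0]}}

```text
t: 12.35
tcp_pos: [0.5629, 0.2321, 0.0567]
orientation: [3.142, -0.0, 0.26]
ft_force: [-0.8, -0.7, 4.4]
opening: 0.0002
```

Call:
{"op": "drive_tool", "data": {"linear": [[0,0,0.1],[0,0,0],[0,0,0],[0,0,0]], "yaw": [0,0,0,0]}}

```text
t: 12.85
tcp_pos: [0.5629, 0.2321, 0.0561]
orientation: [3.142, -0.0, 0.26]
ft_force: [-2.4, -0.6, 7.2]
opening: 0.0005
```

The force rose sharply to 7.2 N, so the cap is on its stop. Withdrawing.

Call:
{"op": "drive_tool", "data": {"linear": [[0,0,-0.3],[0,0,-1],[0,0,-2.5],[0,0,-3],[0,0,-3],[0,0,-2.5],[0,0,-1.5],[0,0,0],[0,0,0],[0,0,0]], "yaw": [0,0,0,0,0,0,0,0,0,0]}}

```text
t: 14.1
tcp_pos: [0.5619, 0.2318, 0.1917]
orientation: [-3.141, 0.003, 0.26]
ft_force: [0.1, -0.0, -0.1]
opening: -0.0002
```

```bash
python3 - <<'E'
from h import *
im=read_camera("scene")[...,::-1]
a=im[250:370,330:490]; b=im[190:310,190:350]
cv2.imwrite("pics/c4.png",np.hstack([cv2.resize(x,(400,300),interpolation=2) for x in (a,b)]))
t0=cv2.imread("pics/top0.png"); t1=read_camera("top")[...,::-1]
d=cv2.absdiff(t0,t1).max(2)
for n,u,v,r in [("tin",408,151,20),("block",213,292,16),("marker",465,303,38)]:
    p=cv2.phaseCorrelate(*[cv2.cvtColor(np.ascontiguousarray(t[v-r:v+r,u-r:u+r]),6).astype(np.float32) for t in (t0,t1)]); print(n,p)
print(robot.get_state()['ft_force'])
E
```

```text
tin ((-0.06300921781498303, -0.015751548605322796), 1.0306731927394868)
block ((0.15172245508005844, 0.3002186665930999), 0.64924506098032)
marker ((-0.011871803305936623, -0.018393934801082423), 1.0036443011462688)
[0.15087177 0.28364994 0.1596728 ]
```

View pics/c4.png

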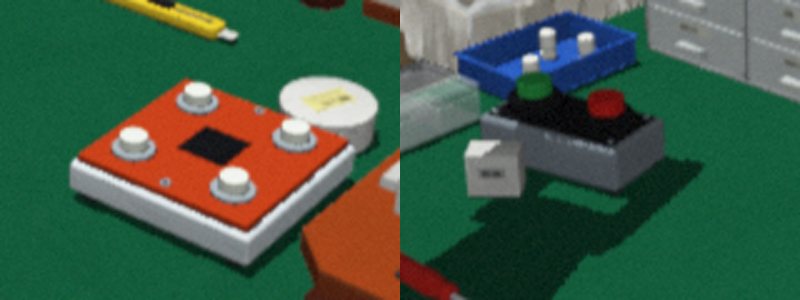

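All four posts are level, both buttons stand up, and the bystanders are in place.

```bash
python3 -c "
from cell import job
print(job.sign_off())"
```

```text
the job is handed in; nothing more can be done
None
```

I pushed the proud post home, pressed the green button down and let it spring back, then withdrew and handed the job in at about 14 s of the 48 s allowed. The hand-in gives no verdict.

- **Post:** I pressed it with the shut fingers until the fingertips read 42.3 mm, with 6.6 N on the wrist sensor. In the last picture the blue band is gone and all four posts look level.
- **Green button:** I pressed it until the fingertips read 56.1 mm, just past the 58 mm fully-down height, with 7.2 N. It looks released in the last picture, and so does the red one.
- **Forces:** at both stops they read a little lower than the measured depth would suggest, so I pressed 1 mm further each time. All stayed far below 30 N.
- **Bystanders:** comparing top-camera pictures, the tin and marker shifted less than 0.1 pixel. The block shifted about 0.3 pixel, which is under 1 mm; the gripper's shadow may have affected that match, which was weaker.
- **Arm:** it ended clear, about 190 mm above the table, with the force back near zero.

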